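Seat a lens barrel in a V-block and hold it for gauging

ROBOT

A 6-joint arm with a two-finger parallel gripper is mounted at the origin on the work surface. World frame = base frame: x ahead of the robot, y to its left, z up, the work surface at z = 0. Lengths are in m, angles in rad, forces in N, time in s.
With the tool pointing down it reaches from about 0.35 to 0.975 m from the base axis. Payload 4.9 kg.
Tool frame: the origin (TCP) lies on the centre line of the jaws, within the pads' length; the fingertips stand 8 mm ahead of it and the grasp point (between the pads) lies 11 mm behind it; z points along the fingers, y is the line along which they close (so a half turn about z gives the same grasp; the last joint's range is limited). The gripper opens to 85 mm and grips with 20 to 120 N. Pads are 22 mm wide; open, the fingers measure 114 mm over their backs; the gripper's body (76 mm by 85 mm) begins 54 mm behind the grasp point. The pads swing forward as they close: fully open they stand 13 mm farther back than shut.
Start: joints at [1.126, 0.053, 1.613, -0, 1.476, -0.119], TCP at [0.2, 0.592, 0.239] pointing down, gripper open.
Joint ranges: [-3.01, 3.01], [-1.01, 2.22], [0.06, 2.58], [-1.02, 4.17], [0.09, 2.62], [-3.14, 3.14]. Speed limits (rad/s): [2.57, 2.57, 3.14, 3.14, 3.14, 3.14].

INTERFACE

Orientations are given as a rotation vector (axis times angle).
In Python, from station import ctrl gives the robot as it stands.
- The arm moves only by the shell command python3 -m jog 'ROWS' [FORCE]. ROWS is rows parted by semicolons, their numbers by spaces, 1 to 20 of them, each of 7 numbers: the finger opening in m, then dx, dy, dz in m, then a rotation vector rx, ry, rz in rad; each row is the pose to reach, as a shift and turn from the pose commanded when the command began, along the tool's axes at that moment; what a row does not reach only later rows make up. A row lasts 1/12 s, in which the tool goes at most 0.0417 m and 0.125 rad, less where a joint would pass 70% of its speed; a pose out of reach is approached as far as the arm can. The fingers move at their own pace and stop on an object; FORCE is the grip in N (left out, the last holds). Time passes only in rows, so rows that do not move let the fingers close. It prints the time, the measured TCP pose, the force, the opening and the grip force at its end.
- ctrl.get_obs(): the state, without advancing time (a new reading comes with each control period).
- ctrl.get_image(name): name is "side" or "top" or "wrist"; returns the picture (420x560x3 uint8, red, green, blue); there is no depth.
- ctrl.camera_params(name): a dict with "fx", "fy", "cx", "cy" (pixels), "T" (4x4, takes a point from camera to world coordinates); the wrist camera has in their place "tool_from_camera" (4x4, takes a point from camera to tool coordinates, whose origin is the TCP and whose axes are the flange's). Camera axes: x right, y down, z forward; pixel columns grow to the right and rows downward; lengths in m; the calibration is good to about 2 mm. The wrist camera is an equidistant fisheye: a pixel r from the principal point sees the ray r / f radians off the axis. A picture is of the moment at which its call begins: read the wrist's pose just before it. camera_params takes no time and is no camera call.
- ctrl.finish_job(): hands the job in; it is judged then, once.
Trained networks look in the newest picture that a camera, given by its name, has taken for a name from the list of things; names that differ only in an ending like _2 or _b are one class to them, and where a whole thing is asked for, a point or a joint stands for the part that bears it (a point fixed in the world has none). Each returns a list of dicts, best first, with "p" (0 to 1); they miss things now and then, are a little off and sometimes report something else, mostly with a low value. They report only what shows in the picture. A call takes as long as a camera call. They do not tell look-alikes from the thing itself.
- ctrl.find_in(camera, thing): "extent" ([left, top, right, bottom] in pixels, round what is visible of it).
- ctrl.cut_out(camera, thing): "mask" (420x560 bool, what is visible of it) and "extent" ([left, top, right, bottom] in pixels, round what is visible of it).
- ctrl.tip_of(camera, thing): "xy" ([column, row] in pixels: a listed point, or the origin of a listed thing).
The state is a dict: "t": time; "q": joint angles; "dq": joint speeds; "effort": joint torques, N m; "tool_pos": TCP position; "tool_rot": TCP orientation; "contact_force": force on the tool from outside, world axes, zero at the start; "wrist_torque": the same for the moment, N m; "opening": finger opening in m; "grip_force": force on a finger pad.
Only numpy, scipy, OpenCV 4.12 (cv2) and the standard library are available. Lean on these libraries where they do the work, as an engineer would, in place of code of your own. Each camera call takes 0.05 s, during which the arm holds its last target. There are 200 camera calls.

TASK

First swing the V-block's hinged end stop over until it is fully down and its tab has dropped behind the rim of the keeper. Then take the lens barrel from its rest, lay it in the V with its full-width glass end against the end stop, and press it down onto both faces of the V with a light, steady push of about 10 N. Finish while still holding it pressed there: do not let go, and leave the other things on the bench where they are.

Things in the scene. Friction and masses are not known exactly. Their poses are not given: they have to be found in the camera images.
- vblock: Fixed steel V-block fixture: base plate 150 (x) x 100 (y) x 12 mm, two V-cradles at x = -54..-32 and +32..+54 mm, an open gap between them for the fingers. Origin: centre of the underside, on the bench; z up, x along the groove towards the end stop. Faces at 45 degrees, centred on y = 0, up to 50 mm high. Shut, the stop's inner face is at x = 58 mm.
- v_axis (a point): Point of the fixture on the axis of a seated barrel, midway between the two cradles (55 mm above the bench); axes as vblock.
- vface_left: The two V faces on the fixture's +y side (one in each cradle), each 22 x 22 mm. Fixed to the fixture; its frame is that of vblock.
- vface_right: The two V faces on the fixture's -y side. Fixed to the fixture; its frame is that of vblock.
- end_stop (a joint): Aluminium gate bar 74 x 30 x 7 mm (x = 58..65 mm) with a 12 mm tab at its tip; swings in its own plane about a hinge along the fixture's x at its +y side. Rad: 0 = fully down across the V's end, tab behind the keeper's rim on the -y side (hard limit); 1.57 = straight up; starts at 1.65 to 1.95, leaning out to +y. Stiff: stays where left; 1 to 2 N at the thumb rest moves it.
- stop_hinge (a point): Point on the end stop's hinge axis: x = 64, y = +42, z = 36 mm in the fixture's frame; axes as vblock.
- thumb_rest (a point): Centre of the pushing (outer) surface of the stop's thumb rest, a ledge 26 (x) x 24 x 5 mm, at fixture x = 58..84 mm. At joint angle a, from the hinge: y = -60 cos a + 29 sin a, z = 60 sin a + 29 cos a mm in fixture axes; outward normal (the point's z) = (0, sin a, cos a). Shut: a level ledge 65 mm above the bench. Push on it to shut the stop.
- rest: Fixed black plastic rest for the barrel: base 124 (x) x 66 (y) x 8 mm, two ribs at x = -49 and +49 mm with lugs up to 34 mm high; gripper fingers fit between the ribs. Origin at the centre of its underside, x along the barrel lying in it.
- barrel: Lens barrel: aluminium cylinder 36 mm in diameter, 120 mm long, with dark grip rings and, at its -x end only, a black nose 24 mm in diameter, 12 mm long. About 0.16 kg. Origin on its axis, mid-length of the 120 mm; x along the axis to the full-width glass end. Starts lying level in the rest, along it, axis 40 mm above the bench.
- barrel_back (a point): Centre of the barrel's full-width glass end (x = +60 mm in the barrel's frame): the end that goes against the end stop.
- jar: Bystander: glass jar 48 mm in diameter, 65 mm high. Origin under its centre.
- gauge_roll: Bystander: short solid steel roll standing on end, 36 mm in diameter, 45 mm high. Origin under its centre.
- ring_gauge: Bystander: flat steel ring, 60 mm outside, 36 mm inside, 16 mm high. Origin under its centre.
- pin_tray: Bystander: empty grey tray 90 x 130 x 25 mm. Origin under its centre.
- screwdriver: Bystander: screwdriver lying on the bench.
- mug: Bystander: white mug 76 mm in diameter, 85 mm high. Origin under its centre.
- wrench: Bystander: wrench lying on the bench.
Mind the look-alikes: they are no part of the job. What is shaped like the vblock but orange is not meant. Of the things shaped like the barrel, the aluminium one is meant.

How it is judged:
By the outcome, as a careful person would: the job done as asked, in the order asked, and still so for the second after the job is handed in, while the arm keeps its last pose, push and grip.
It also fails if it takes over 64 s, if anything falls off the work surface, if the arm or the gripper's body presses on something with over 40 N, if the wrist force passes 120 N, or if a joint passes its speed limit or range.

## Working session

There is one attempt and no reset: what is moved stays moved. The work goes in short steps, Python scripts to look and compute and a shell command to move; the robot and the scene stay as the last step left them, time stands still between calls to the robot, and variables do not carry over. Pictures are saved under pics/ and viewed, at most 10 in all, crops included, and the job is handed in when it is done.

```bash
mkdir -p pics; ls; python3 - <<'E'
from station import ctrl
import cv2,numpy as np
for c in ["top","side"]:
    im=ctrl.get_image(c); cv2.imwrite(f"pics/{c}0.png",im[:,:,::-1])
    p=ctrl.camera_params(c); print(c,p["fx"],p["fy"],p["cx"],p["cy"],np.round(p["T"],4).tolist())
    for n in ["vblock","barrel","rest","end_stop","thumb_rest"]:
        print(n,[(np.round(d["extent"]).tolist(),round(d["p"],2)) for d in ctrl.find_in(c,n)])
    for n in ["vblock","v_axis","stop_hinge","thumb_rest","barrel","barrel_back","rest"]:
        print("tip",n,[(np.round(d["xy"],1).tolist(),round(d["p"],2)) for d in ctrl.tip_of(c,n)])
o=ctrl.get_obs(); print(o["t"],o["tool_pos"],o["tool_rot"],o["opening"])
print(ctrl.camera_params("wrist"))
E
```

```text
pics
top 480.5867068161321 480.5867068161321 279.59278697753973 215.8827919665817 [[0.016, -0.9966, 0.0805, 0.4712], [-0.9998, -0.0166, -0.0068, 0.0211], [0.0082, -0.0804, -0.9967, 1.7327], [0.0, 0.0, 0.0, 1.0]]
vblock [([342.0, 264.0, 391.0, 305.0], 0.67), ([321.0, 210.0, 367.0, 256.0], 0.66)]
barrel [([218.0, 226.0, 258.0, 241.0], 0.67)]
rest [([220.0, 225.0, 255.0, 245.0], 0.5), ([308.0, 155.0, 351.0, 184.0], 0.36)]
end_stop []
thumb_rest [([348.0, 284.0, 360.0, 301.0], 0.69), ([332.0, 244.0, 339.0, 256.0], 0.41)]
tip vblock [([343.3, 227.5], 0.8), ([364.6, 284.8], 0.73), ([278.5, 236.9], 0.71)]
tip v_axis [([348.0, 224.1], 0.92), ([365.6, 282.7], 0.85)]
tip stop_hinge [([358.1, 304.0], 0.94), ([331.0, 245.4], 0.82), ([343.8, 226.1], 0.63), ([334.3, 254.1], 0.18)]
tip thumb_rest [([235.6, 230.3], 0.71), ([348.2, 290.5], 0.4)]
tip barrel [([191.8, 239.4], 0.74), ([237.0, 231.1], 0.58), ([342.2, 225.6], 0.24)]
tip barrel_back [([223.7, 227.1], 0.9), ([205.9, 230.3], 0.63), ([334.9, 254.0], 0.49)]
tip rest [([235.6, 233.5], 0.84)]
side 388.2551056004654 388.2551056004654 283.68881125
[... 910 characters left out ...]
 ([251.5, 205.3], 0.57), ([223.9, 184.9], 0.52)]
tip barrel_back [([242.9, 196.0], 0.89), ([238.6, 193.8], 0.63)]
tip rest []
1.3 [0.20003918 0.5920941  0.2392705 ] [ 5.09519319e-01  3.09998328e+00 -8.27281990e-05] 0.08549403635343268
{'fx': 325.19226210127806, 'fy': 325.19226210127806, 'cx': 279.47788118399757, 'cy': 209.2073792792396, 'tool_from_camera': array([[ 5.00822518e-04, -9.53098643e-01, -3.02659421e-01,
         7.87232230e-02],
       [ 9.99999536e-01,  7.26569561e-04, -6.33286671e-04,
        -2.64407574e-04],
       [ 8.23487790e-04, -3.02658964e-01,  9.53098564e-01,
        -1.34157334e-01],
       [ 0.00000000e+00,  0.00000000e+00,  0.00000000e+00,
         1.00000000e+00]])}
```

```bash
python3 - <<'E'
import cv2
a=cv2.imread("pics/top0.png")[140:320,180:410]; cv2.imwrite("pics/top0c.png",cv2.resize(a,None,fx=3.3,fy=3.3,interpolation=cv2.INTER_CUBIC))
a=cv2.imread("pics/side0.png")[160:390,170:400]; cv2.imwrite("pics/side0c.png",cv2.resize(a,None,fx=2.6,fy=2.6,interpolation=cv2.INTER_CUBIC))
E
```

```text
(no output)
```

View pics/top0c.png

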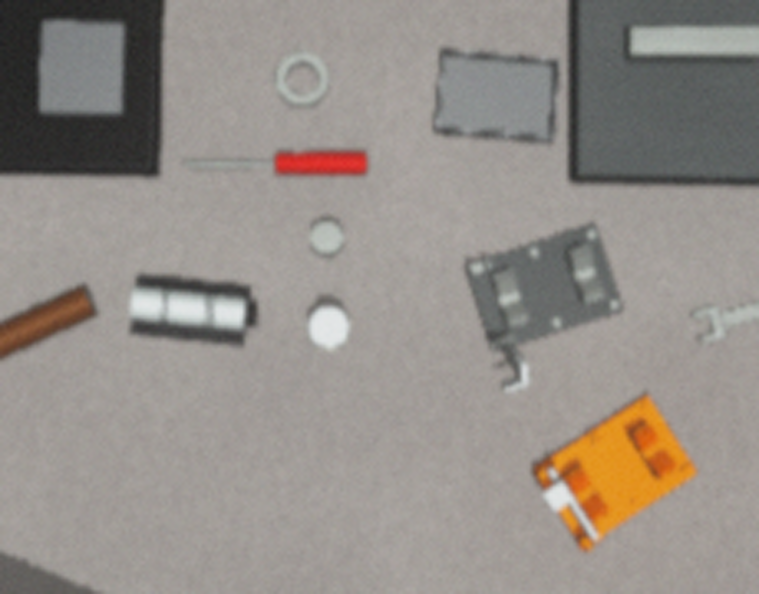

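View pics/side0c.png

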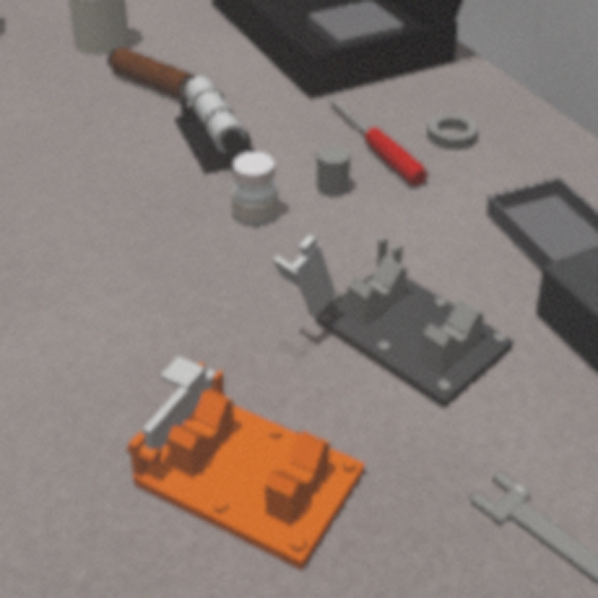

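Top view: grey V-block at about px (345,228) with the stop up at (335,255). The orange copy is at (365,285). The aluminium barrel is at (237,232), nose to the right (−y), so its glass end is to the left. The brown rod is a different thing.

```bash
cat > h.py <<'E'
import numpy as np,cv2
from scipy.spatial.transform import Rotation as R
from station import ctrl
def ray(c,px,obs=None):
    p=ctrl.camera_params(c); u=(px[0]-p["cx"])/p["fx"]; v=(px[1]-p["cy"])/p["fy"]
    if c!="wrist": T=p["T"]; d=np.array([u,v,1])
    else:
        o=obs or ctrl.get_obs(); W=np.eye(4); W[:3,:3]=R.from_rotvec(o["tool_rot"]).as_matrix(); W[:3,3]=o["tool_pos"]
        T=W@p["tool_from_camera"]; r=np.hypot(u,v)+1e-12; d=np.array([np.sin(r)*u/r,np.sin(r)*v/r,np.cos(r)])
    return T[:3,3],T[:3,:3]@d
def at_z(c,px,z,obs=None):
    o,d=ray(c,px,obs); return o+d*(z-o[2])/d[2]
def proj(c,P,obs):
    p=ctrl.camera_params(c)
    if c!="wrist": T=p["T"]
    else:
        W=np.eye(4); W[:3,:3]=R.from_rotvec(obs["tool_rot"]).as_matrix(); W[:3,3]=obs["tool_pos"]; T=W@p["tool_from_camera"]
    q=(np.atleast_2d(P)-T[:3,3])@T[:3,:3]
    if c!="wrist": return np.c_[q[:,0]/q[:,2]*p["fx"]+p["cx"],q[:,1]/q[:,2]*p["fy"]+p["cy"]]
    r=np.hypot(q[:,0],q[:,1])+1e-12; th=np.arctan2(r,q[:,2])
    return np.c_[q[:,0]/r*th*p["fx"]+p["cx"],q[:,1]/r*th*p["fy"]+p["cy"]]
def to_tool(dw,obs=None): # world shift in tool axes
    o=obs or ctrl.get_obs(); return R.from_rotvec(o["tool_rot"]).inv().apply(dw)
E
python3 - <<'E'
from h import *
f=lambda x,y:(180+x/3.3,140+y/3.3)
c=[at_z("top",f(*p),.012) for p in [(466,260),(594,222),(622,308),(493,348)]]
c=np.array(c); print(c.round(4)); ctr=c.mean(0); ax=(c[0]+c[3]-c[1]-c[2])/2; print("vb",ctr,np.linalg.norm(ax),np.arctan2(ax[1],ax[0]))
print("axis",at_z("top",(348,224.1),.055),at_z("side",(326.9,271.3),.055),at_z("side",(331.3,287.4),.0))
a,b=at_z("top",f(131,302),.045),at_z("top",f(248,310),.045); print("barrel",a,b,(a+b)/2,np.linalg.norm(a-b),np.arctan2(*(a-b)[1::-1]))
print("barrel side",at_z("side",(251.5,205.3),.04),at_z("side",(242.9,196),.04))
print("jar",at_z("top",f(329,326),.065),"mug? roll",at_z("top",f(326,236),.045))
print("toolR",R.from_rotvec(ctrl.get_obs()["tool_rot"]).as_matrix().round(3))
E
```

```text
[[ 0.6021 -0.1404  0.012 ]
 [ 0.6461 -0.2798  0.012 ]
 [ 0.5526 -0.3105  0.012 ]
 [ 0.507  -0.1705  0.012 ]]
vb [ 0.57695015 -0.22531423  0.012     ] 0.14671536709750993 1.8810621576584183
axis [ 0.58177324 -0.23037179  0.055     ] [ 0.56744862 -0.22084186  0.055     ] [ 0.58266361 -0.22171655  0.        ]
barrel [0.54890377 0.21888077 0.045     ] [0.54242784 0.09431497 0.045     ] [0.54566581 0.15659787 0.045     ] 0.12473402268503592 1.518855030135406
barrel side [0.53670878 0.15078855 0.04      ] [0.53465979 0.21504229 0.04      ]
jar [0.52615946 0.00802753 0.065     ] mug? roll [0.62285268 0.01261153 0.045     ]
toolR [[-0.947  0.32   0.   ]
 [ 0.32   0.947 -0.   ]
 [-0.    -0.    -1.   ]]
```

```bash
r="0.085 -0.456 -0.263 0 0 0 1.297"; python3 -m jog '0.085 -0.456 -0.263 0 0 0 1.297;0.085 -0.456 -0.263 0 0 0 1.297;0.085 -0.456 -0.263 0 0 0 1.297;0.085 -0.456 -0.263 0 0 0 1.297;0.085 -0.456 -0.263 0 0 0 1.297;0.085 -0.456 -0.263 0 0 0 1.297;0.085 -0.456 -0.263 0 0 0 1.297;0.085 -0.456 -0.263 0 0 0 1.297;0.085 -0.456 -0.263 0 0 0 1.297;0.085 -0.456 -0.263 0 0 0 1.297;0.085 -0.456 -0.263 0 0 0 1.297;0.085 -0.456 -0.263 0 0 0 1.297;0.085 -0.456 -0.263 0 0 0 1.297;0.085 -0.456 -0.263 0 0 0 1.297;0.085 -0.456 -0.263 0 0 0 1.297;0.085 -0.456 -0.263 0 0 0 1.297'
python3 - <<'E'
from h import *
o=ctrl.get_obs(); im=ctrl.get_image("wrist"); cv2.imwrite("pics/w1.png",im[:,:,::-1])
Rm=R.from_rotvec(o["tool_rot"]).as_matrix(); print(o["t"],o["tool_pos"].round(4) if hasattr(o["tool_pos"],"round") else o["tool_pos"],Rm.round(3).tolist())
for n in ["barrel","rest"]:
    for d in ctrl.cut_out("wrist",n):
        m=d["mask"].astype(np.uint8); print(n,d["p"],d["extent"],cv2.minAreaRect(cv2.findNonZero(m)))
for n,z in [("barrel",.04),("barrel_back",.04),("rest",0)]:
    for d in ctrl.tip_of("wrist",n): print(n,round(d["p"],2),d["xy"],at_z("wrist",d["xy"],z,o).round(4))
E
```

```text
t: 2.63
tool_pos: [0.5475, 0.1974, 0.2392]
tool_rot: [-2.278, -2.163, 0.0]
contact_force: [-0.3, 0.1, 0.3]
opening: 0.0854
grip_force: 0.0
2.6333 [0.5475 0.1974 0.2392] [[0.052, 0.999, -0.001], [0.999, -0.052, 0.0], [0.0, -0.001, -1.0]]
barrel 0.69 [214.6, 4.7, 293.6, 122.6] ((250.87083435058594, 62.70518493652344), (120.17755889892578, 34.31767654418945), 60.48850631713867)
barrel 0.65 [260.4, 160.5, 296.9, 285.4] ((278.1757507324219, 219.90261840820312), (34.2555046081543, 120.54905700683594), 1.9749339818954468)
barrel 0.88 [277.7, 218.6] [0.542  0.1582 0.04  ]
barrel 0.71 [254.0, 62.7] [0.5268 0.3242 0.04  ]
barrel_back 0.91 [282.2, 114.5] [0.5523 0.2691 0.04  ]
barrel_back 0.74 [283.4, 161.3] [0.5512 0.2206 0.04  ]
```

View pics/w1.png

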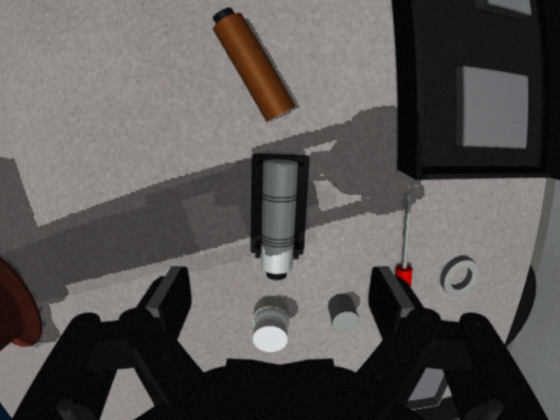

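Wrist view: the aluminium barrel lies in the black rest, glass end at (282,160) and nose at (277,275). The brown look-alike is at (255,63). Next I look at the V-block.

```bash
cat >> h.py <<'E'
from scipy.optimize import minimize
def fit(cam,mask,pts,x0,obs,z0=0.):
    """pose x,y,yaw whose projected convex hull best overlaps mask"""
    S=4; M=cv2.resize(mask.astype(np.uint8),None,fx=S,fy=S,interpolation=cv2.INTER_NEAREST)
    def cost(v):
        c,s=np.cos(v[2]),np.sin(v[2]); P=pts@np.array([[c,s,0],[-s,c,0],[0,0,1]])+[v[0],v[1],z0]
        h=cv2.convexHull(((proj(cam,P,obs)+.5)*S-.5).astype(np.float32)).round().astype(np.int32)
        A=np.zeros_like(M); cv2.fillPoly(A,[h],1); return 1-(A&M).sum()/(A|M).sum()
    r=minimize(cost,x0,method="Nelder-Mead",options=dict(initial_simplex=np.array(x0)+np.r_[np.zeros((1,3)),np.diag([.008,.008,.08])],xatol=1e-4,fatol=1e-5))
    return r.x,1-r.fun
t=np.linspace(0,2*np.pi,40)
BAR=np.r_[[[x,.018*np.cos(a),.018*np.sin(a)] for x in (-.06,.06) for a in t],[[x,.012*np.cos(a),.012*np.sin(a)] for x in (-.072,-.06) for a in t]]
E
python3 - <<'E'
from h import *
o=ctrl.get_obs(); im=ctrl.get_image("wrist")
for d in ctrl.cut_out("wrist","barrel"):
    if d["extent"][3]>200:
        print("fit",fit("wrist",d["mask"],BAR,[.545,.158,1.52],o,.04))
# shift for V-block view
print(to_tool(np.array([.565,-.188,.24])-o["tool_pos"],o))
E
```

```text
fit (array([0.54241387, 0.16028484, 1.48072541]), np.float64(0.9780836370611932))
[-0.38451083  0.03708031 -0.00062147]
```

```bash
python3 -m jog '0 -0.384 0.037 0 0 0 -0.36;0 -0.384 0.037 0 0 0 -0.36;0 -0.384 0.037 0 0 0 -0.36;0 -0.384 0.037 0 0 0 -0.36;0 -0.384 0.037 0 0 0 -0.36;0 -0.384 0.037 0 0 0 -0.36;0 -0.384 0.037 0 0 0 -0.36;0 -0.384 0.037 0 0 0 -0.36;0 -0.384 0.037 0 0 0 -0.36;0 -0.384 0.037 0 0 0 -0.36;0 -0.384 0.037 0 0 0 -0.36;0 -0.384 0.037 0 0 0 -0.36'
python3 - <<'E'
from h import *
o=ctrl.get_obs(); im=ctrl.get_image("wrist"); cv2.imwrite("pics/w2.png",im[:,:,::-1])
for n in ["vblock"]:
    for d in ctrl.cut_out("wrist",n): print(n,round(d["p"],2),d["extent"])
for n,z in [("vblock",0),("v_axis",.055),("stop_hinge",.036),("thumb_rest",.088)]:
    for d in ctrl.tip_of("wrist",n): print(n,round(d["p"],2),np.round(d["xy"],1),at_z("wrist",d["xy"],z,o).round(4))
E
```

```text
t: 4.03
tool_pos: [0.5647, -0.1892, 0.2391]
tool_rot: [-1.857, -2.534, -0.001]
contact_force: [0.8, 1.1, -0.5]
opening: -0.0002
grip_force: 0.0
vblock 0.85 [175.0, 143.2, 323.2, 267.4]
vblock 0.69 [277.4, 0.0, 325.0, 23.7]
vblock 0.6 [53.3, 151.8, 168.3, 272.8]
vblock 0.87 [119.1 215.1] [ 0.3758 -0.3004  0.    ]
vblock 0.63 [279.  204.7] [ 0.5733 -0.2232  0.    ]
v_axis 0.64 [276.8 222.3] [ 0.5721 -0.2262  0.055 ]
v_axis 0.62 [ 99.3 233. ] [ 0.3763 -0.3042  0.055 ]
stop_hinge 0.72 [ 62.7 184.5] [ 0.3032 -0.2687  0.036 ]
stop_hinge 0.59 [235.4 157.5] [ 0.5108 -0.1771  0.036 ]
thumb_rest 0.86 [ 83.5 167.8] [ 0.3649 -0.2197  0.088 ]
thumb_rest 0.71 [182.  153.6] [ 0.4669 -0.1779  0.088 ]
```

View pics/w2.png

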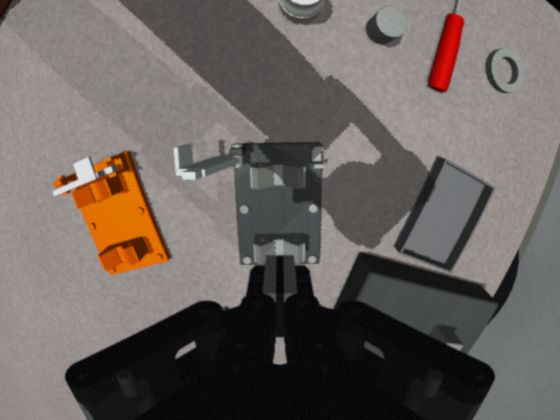

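Grey V-block at px (235–322, 143–265), with the raised stop's thumb rest at about (182,160) leaning to +y. I'll zoom in for the corners.

```bash
python3 - <<'E'
import cv2
a=cv2.imread("pics/w2.png")[130:280,165:335]; a=cv2.resize(a,None,fx=4,fy=4,interpolation=cv2.INTER_CUBIC); cv2.imwrite("pics/w2c.png",cv2.convertScaleAbs(a,alpha=2.0,beta=20))
E
```

```text
(no output)
```

View pics/w2c.png

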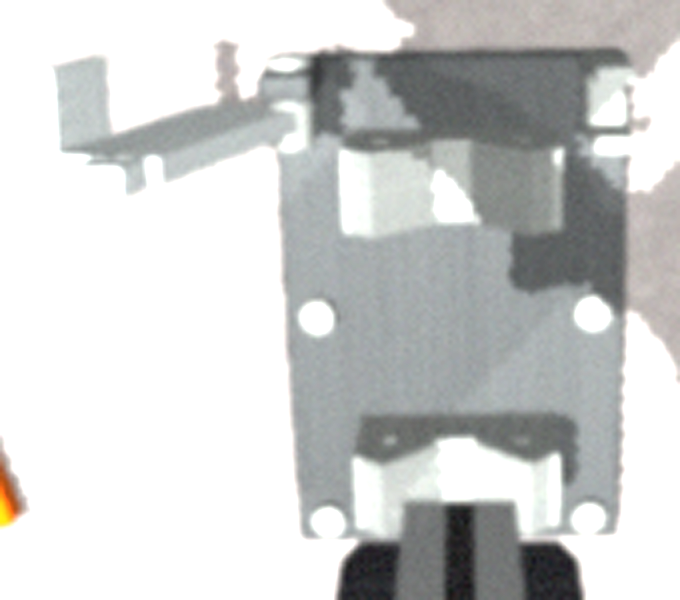

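```bash
cat > vf.py <<'E'
from h import *
from scipy.optimize import least_squares
o=ctrl.get_obs()
g=lambda p:(165+(p[0]+.5)/4-.5,130+(p[1]+.5)/4-.5)
obs_=[((303,537),(-75,50,12),'xy'),((617,537),(-75,-50,12),'xy'),((279,180),(0,50,12),'y'),((626,180),(0,-50,12),'y'),((623,400),(0,-50,12),'y'),((292,400),(0,50,12),'y'),((450,50),(75,0,0),'x'),((600,50),(75,0,0),'x')]
def res(v,full=False):
    c,s=np.cos(v[2]),np.sin(v[2]); r=[]
    for px,m,k in obs_:
        w=at_z("wrist",g(px),m[2]/1e3,o)-[v[0],v[1],0]
        if 'x' in k: r.append(1e3*(c*w[0]+s*w[1])-m[0])
        if 'y' in k: r.append(1e3*(-s*w[0]+c*w[1])-m[1])
    return np.array(r)
s=least_squares(res,[.577,-.225,1.88],loss='soft_l1')
v=s.x; print("vb",v.round(4),res(v).round(1))
F=R.from_euler("z",v[2]).as_matrix(); fw=lambda p:F@(np.array(p)/1e3)+[v[0],v[1],0]
for a in np.arange(1.6,2.0,.05):
    t=[71,42-60*np.cos(a)+29*np.sin(a),36+60*np.sin(a)+29*np.cos(a)]
    tip=[58,42-74*np.cos(a),36+74*np.sin(a)]
    q=proj("wrist",[fw(t)]+[fw([x,42-r*np.cos(a)+29*np.sin(a),36+r*np.sin(a)+29*np.cos(a)]) for x in (58,84) for r in (48,72)],o)
    print(round(a,2),((q-[165,130])*4).round().tolist())
print("hinge",((proj("wrist",fw([64,42,36]),o)-[165,130])*4).round())
E
python3 vf.py
```

```text
vb [ 0.5733 -0.221   1.8933] [ 1.3 -1.2  0.2  0.5 -0.1  1.   0.2 -0.5 -0.5 -0.7]
1.6 [[119.0, 118.0], [137.0, 165.0], [108.0, 187.0], [130.0, 54.0], [99.0, 67.0]]
1.65 [[108.0, 118.0], [129.0, 164.0], [94.0, 186.0], [122.0, 54.0], [86.0, 67.0]]
1.7 [[98.0, 117.0], [122.0, 163.0], [81.0, 185.0], [115.0, 53.0], [73.0, 66.0]]
1.75 [[89.0, 116.0], [115.0, 162.0], [70.0, 183.0], [108.0, 53.0], [61.0, 66.0]]
1.8 [[80.0, 115.0], [109.0, 161.0], [59.0, 182.0], [102.0, 52.0], [50.0, 66.0]]
1.85 [[73.0, 114.0], [103.0, 159.0], [49.0, 180.0], [96.0, 52.0], [40.0, 65.0]]
1.9 [[66.0, 113.0], [98.0, 158.0], [39.0, 178.0], [91.0, 51.0], [31.0, 64.0]]
1.95 [[59.0, 112.0], [94.0, 157.0], [31.0, 176.0], [87.0, 51.0], [22.0, 64.0]]
hinge [[291. 106.]]
```

```bash
cat >> h.py <<'E'
V=np.array([.5733,-.2210,1.8933])
F=R.from_euler("z",V[2]).as_matrix()
fw=lambda p:F@(np.array(p,float)/1e3)+[V[0],V[1],0]
def tcp_fix(o=None):
    o=o or ctrl.get_obs(); return (F.T@(np.array(o["tool_pos"])-[V[0],V[1],0])*1e3).round(1)
def want(yaw):
    c,s=np.cos(yaw),np.sin(yaw); return R.from_matrix(np.array([[c,s,0],[s,-c,0],[0,0,-1]]))
def shift(p,yaw=V[2],o=None):
    o=o or ctrl.get_obs(); T=R.from_rotvec(o["tool_rot"])
    return T.inv().apply(np.array(p)-o["tool_pos"]).round(4),(T.inv()*want(yaw)).as_rotvec().round(4)
E
python3 -c "
from h import *
print(tcp_fix(),shift(fw([73,115,200])),shift(fw([73,115,92])))"
```

```text
[ 34.8  -2.9 239.4] (array([ 0.0367, -0.1184,  0.0394]), array([ 0.0002,  0.0001, -0.0126])) (array([ 0.0367, -0.1184,  0.1474]), array([ 0.0002,  0.0001, -0.0126]))
```

```bash
python3 -m jog '0 0.0367 -0.1184 0 0 0 -0.0126;0 0.0367 -0.1184 0 0 0 -0.0126;0 0.0367 -0.1184 0 0 0 -0.0126;0 0.0367 -0.1184 0.04 0 0 -0.0126;0 0.0367 -0.1184 0.08 0 0 -0.0126;0 0.0367 -0.1184 0.12 0 0 -0.0126;0 0.0367 -0.1184 0.1474 0 0 -0.0126;0 0.0367 -0.1184 0.1474 0 0 -0.0126'
python3 - <<'E'
from h import *
print(tcp_fix(),ctrl.get_obs()["contact_force"])
im=ctrl.get_image("wrist"); cv2.imwrite("pics/w3.png",im[:,:,::-1])
# corner path: corner (y=c, z=tip), TCP y=c+14.5,z=tip+8 ; steps from now in tool axes (dy=-y, dz=-z)
p=tcp_fix()
for a in np.arange(1.7,-.01,-.1):
    y=42-62*np.cos(a)+29*np.sin(a); z=36+62*np.sin(a)+29*np.cos(a)
    print(round(a,2),((p[1]-(y+14.5))/1e3).round(4),((p[2]-(z+8))/1e3).round(4))
E
```

```text
t: 5.0
tool_pos: [0.4365, -0.1859, 0.0852]
tool_rot: [-1.83, -2.538, 0.001]
contact_force: [-1.5, 1.1, -0.8]
opening: -0.0
grip_force: 0.0
[ 76.7 118.7  85.2] [-1.45114749  1.13987605 -0.77328956]
1.7 0.0239 -0.0129
1.6 0.0298 -0.0163
1.5 0.0361 -0.0191
1.4 0.0426 -0.0212
1.3 0.0492 -0.0227
1.2 0.056 -0.0235
1.1 0.0629 -0.0236
1.0 0.0697 -0.023
0.9 0.0764 -0.0218
0.8 0.083 -0.0199
0.7 0.0893 -0.0173
0.6 0.0954 -0.0141
0.5 0.1011 -0.0104
0.4 0.1064 -0.0061
0.3 0.1113 -0.0012
0.2 0.1156 0.0041
0.1 0.1194 0.0098
-0.0 0.1226 0.0158
```

View pics/w3.png

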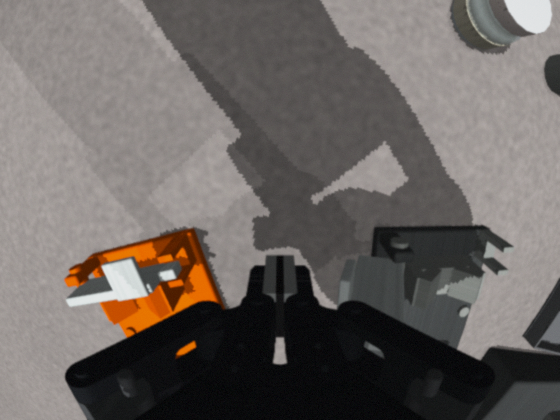

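```bash
python3 -m jog '0 -0.002 0 -0.005 0 0 0;0 -0.002 0 -0.005 0 0 0'
python3 - <<'E'
from h import *
p=tcp_fix(); print(p,shift(fw(p))[1])
for a in [1.7,1.5,1.3,1.1,.9,.7,.6]:
    y=42-62*np.cos(a)+29*np.sin(a); z=36+62*np.sin(a)+29*np.cos(a)
    print(round(a,2),((p[1]-(y+14.5))/1e3).round(4),((p[2]-(z+8))/1e3).round(4))
E
```

```text
t: 5.22
tool_pos: [0.444, -0.1926, 0.1009]
tool_rot: [1.834, 2.543, 0.0]
contact_force: [0.6, -1.3, 0.0]
opening: 0.0001
grip_force: 0.0
[ 67.9 113.6 100.9] [ 0.004   0.0051 -0.0013]
1.7 0.0204 -0.0008
1.5 0.0326 -0.007
1.3 0.0457 -0.0106
1.1 0.0594 -0.0115
0.9 0.0729 -0.0097
0.7 0.0858 -0.0052
0.6 0.0919 -0.002
```

```bash
python3 -m jog '0 0 0.004 0 0 0 0;0 0 0.009 0 0 0 0;0 0 0.015 -0.002 0 0 0;0 0 0.022 -0.005 0 0 0;0 0 0.028 -0.008 0 0 0;0 0 0.034 -0.011 0 0 0;0 0 0.040 -0.013 0 0 0;0 0 0.047 -0.0145 0 0 0;0 0 0.054 -0.015 0 0 0;0 0 0.061 -0.0154 0 0 0;0 0 0.068 -0.0145 0 0 0;0 0 0.075 -0.0135 0 0 0;0 0 0.081 -0.0115 0 0 0;0 0 0.087 -0.009 0 0 0;0 0 0.087 -0.009 0 0 0;0 0 0.087 -0.009 0 0 0'
python3 - <<'E'
from h import *
o=ctrl.get_obs(); p=tcp_fix(o); print(p,o["contact_force"])
ctrl.get_image("wrist")
for a in [.7,.6,.4,.2,.1,0]:
    y=42-62*np.cos(a)+29*np.sin(a); z=36+62*np.sin(a)+29*np.cos(a)
    print(round(a,2),((p[1]-(y+14.5))/1e3).round(4),((p[2]-(z+8))/1e3).round(4))
im=ctrl.get_image("wrist"); s=ctrl.get_image("side"); cv2.imwrite("pics/w4.png",np.hstack([cv2.resize(im,(400,300)),cv2.resize(s[200:380,200:400],(400,360))[:300]])[:,:,::-1])
E
```

```text
t: 6.55
tool_pos: [0.5239, -0.1633, 0.105]
tool_rot: [-1.837, -2.547, 0.0]
contact_force: [0.1, 0.3, 0.5]
opening: 0.0005
grip_force: 0.0
[ 70.4  28.6 105. ] [0.09467154 0.25817378 0.45281519]
0.7 0.0008 -0.0011
0.6 0.0069 0.0021
0.4 0.0179 0.0101
0.2 0.0271 0.0203
0.1 0.0309 0.026
0 0.0341 0.032
```

View pics/w4.png

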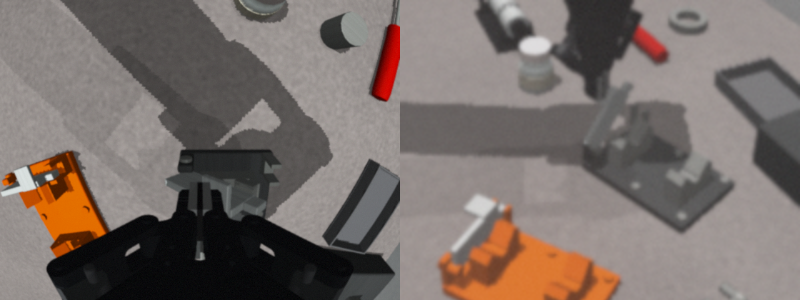

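The stop is following, now at about 0.7 rad.

```bash
python3 -m jog '0 0 0.006 0.003 0 0 0;0 0 0.012 0.007 0 0 0;0 0 0.018 0.011 0 0 0;0 0 0.024 0.016 0 0 0;0 0 0.029 0.021 0 0 0;0 0 0.034 0.026 0 0 0;0 0 0.037 0.030 0 0 0;0 0 0.037 0.032 0 0 0;0 0 0.037 0.032 0 0 0'
python3 -c "
from h import *
print(tcp_fix())"
python3 -m jog '0 0 0 0.001 0 0 0;0 0 0 0.002 0 0 0;0 0 0 0.003 0 0 0;0 0 0 0.003 0 0 0'
python3 -c "
from h import *
print(tcp_fix())"
```

```text
t: 7.45
tool_pos: [0.5593, -0.152, 0.0734]
tool_rot: [-1.838, -2.547, -0.0]
contact_force: [0.1, 0.6, -0.4]
opening: -0.0
grip_force: 0.0
[69.9 -8.6 73.4]
t: 7.78
tool_pos: [0.5594, -0.1522, 0.0728]
tool_rot: [-1.838, -2.547, -0.0]
contact_force: [-4.6, 1.6, 9.6]
opening: -0.0001
grip_force: 4.7
[69.7 -8.6 72.8]
```

```bash
python3 -m jog '0 0 0 0.001 0 0 0;0 0 0 0.002 0 0 0;0 0 0 0.003 0 0 0;0 0 0 0.003 0 0 0'
python3 -c "
from h import *
print(tcp_fix())"
python3 -m jog '0 0 0 -0.02 0 0 0;0 0 0 -0.06 0 0 0;0 0.02 0 -0.1 0 0 0;0.085 0.02 0 -0.13 0 0 0;0.085 0.02 0 -0.15 0 0 0;0.085 0.02 0 -0.17 0 0 0;0.085 0.02 0 -0.17 0 0 0;0.085 0.02 0 -0.17 0 0 0'
python3 - <<'E'
from h import *
o=ctrl.get_obs(); im=ctrl.get_image("wrist"); cv2.imwrite("pics/w5.png",cv2.resize(im[100:320,150:410],None,fx=2.3,fy=2.3,interpolation=cv2.INTER_CUBIC)[:,:,::-1]); print(tcp_fix(o))
q=proj("wrist",[fw(p) for p in [(58,-18,65),(84,-18,65),(58,-6,65),(84,-30,65)]],o); print(((q-[150,100])*2.3).round())
B=np.array([.5424,.1603]); u=np.array([np.cos(1.481),np.sin(1.481)])
for z in (.2,.06): print(shift([*(B+.0*u),z],1.481,o))
E
```

```text
t: 8.12
tool_pos: [0.5597, -0.1522, 0.0725]
tool_rot: [-1.838, -2.547, 0.0]
contact_force: [-11.1, 4.3, 22.0]
opening: -0.0004
grip_force: 11.4
[69.5 -8.8 72.5]
t: 8.78
tool_pos: [0.5534, -0.1335, 0.2392]
tool_rot: [1.837, 2.545, 0.001]
contact_force: [-0.0, 0.4, -1.1]
opening: 0.0605
grip_force: 0.0
[ 89.3  -8.8 239.2]
[[321. 275.]
 [322. 217.]
 [294. 275.]
 [350. 217.]]
(array([0.2824, 0.0821, 0.0389]), array([0.0026, 0.0015, 0.4102]))
(array([0.2826, 0.0817, 0.1789]), array([0.0026, 0.0015, 0.4102]))
```

View pics/w5.png

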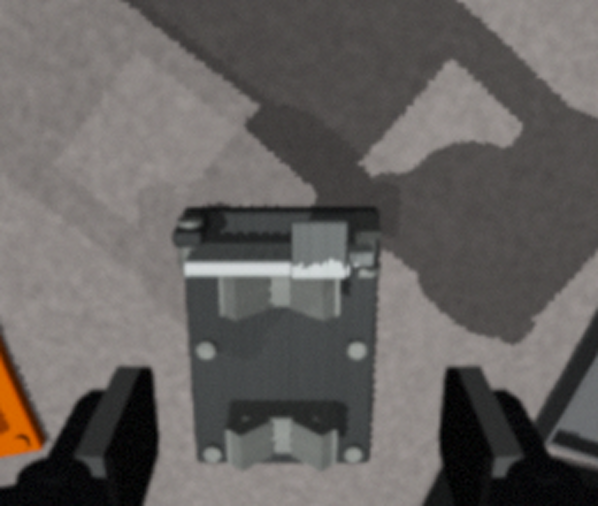

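Stop shut: the ledge shows level at (292–350, 222–277), as predicted for angle 0. It held hard at 22 N. Now the barrel.

```bash
python3 -m jog '0.085 0.282 0.082 0.03 0 0 0.41;0.085 0.282 0.082 0.03 0 0 0.41;0.085 0.282 0.082 0.03 0 0 0.41;0.085 0.282 0.082 0.03 0 0 0.41;0.085 0.282 0.082 0.03 0 0 0.41;0.085 0.282 0.082 0.03 0 0 0.41;0.085 0.282 0.082 0.03 0 0 0.41;0.085 0.282 0.082 0.03 0 0 0.41;0.085 0.282 0.082 0.03 0 0 0.41;0.085 0.282 0.082 0.03 0 0 0.41;0.085 0.282 0.082 0.03 0 0 0.41;0.085 0.282 0.082 0.03 0 0 0.41'
python3 - <<'E'
from h import *
o=ctrl.get_obs(); ctrl.get_image("wrist")
for d in ctrl.cut_out("wrist","barrel"):
    print(d["p"],d["extent"])
    r,i=fit("wrist",d["mask"],BAR,[.542,.160,1.48],o,.04); print(r,i)
    if i>.9: print(shift([r[0],r[1],.03],r[2],o))
print(o["tool_pos"])
E
```

```text
t: 9.83
tool_pos: [0.5419, 0.1588, 0.2074]
tool_rot: [-2.321, -2.118, 0.001]
contact_force: [-0.3, 0.3, -0.1]
opening: 0.0853
grip_force: 0.0
0.82 [263.4, 124.8, 303.9, 264.6]
[0.54274803 0.16069266 1.49342444] 0.9661630292855811
(array([0.002 , 0.0008, 0.1774]), array([-0.0007,  0.0005, -0.014 ]))
0.56 [213.0, 0.0, 294.6, 85.4]
[0.542 0.16  1.48 ] 0.0
[0.54193189 0.15882505 0.20740909]
```

```bash
python3 -m jog '0.085 0.002 0.0008 0.03 0 0 -0.012;0.085 0.002 0.0008 0.065 0 0 -0.012;0.085 0.002 0.0008 0.10 0 0 -0.012;0.085 0.002 0.0008 0.13 0 0 -0.012;0.085 0.002 0.0008 0.15 0 0 -0.012;0.085 0.002 0.0008 0.165 0 0 -0.012;0.085 0.002 0.0008 0.172 0 0 -0.012;0.085 0.002 0.0008 0.177 0 0 -0.012;0.085 0.002 0.0008 0.177 0 0 -0.012;0.085 0.002 0.0008 0.177 0 0 -0.012'
python3 -m jog '0.03 0 0 0 0 0 0;0.03 0 0 0 0 0 0;0.03 0 0 0 0 0 0;0.03 0 0 0 0 0 0;0.03 0 0 0 0 0 0;0.03 0 0 0 0 0 0;0.03 0 0 0 0 0 0;0.03 0 0 0 0 0 0' 60
```

```text
t: 10.77
tool_pos: [0.5437, 0.162, 0.032]
tool_rot: [2.306, 2.133, 0.002]
contact_force: [0.1, -0.3, 0.1]
opening: 0.0851
grip_force: 0.0
t: 11.43
tool_pos: [0.5434, 0.1624, 0.0318]
tool_rot: [2.305, 2.133, 0.001]
contact_force: [-0.9, -0.6, 6.1]
opening: 0.0346
grip_force: 59.6
```

```bash
python3 -m jog '0.03 0 0 -0.01 0 0 0;0.03 0 0 -0.03 0 0 0;0.03 0 0 -0.06 0 0 0;0.03 0 0 -0.09 0 0 0;0.03 0 0 -0.115 0 0 0;0.03 0 0 -0.12 0 0 0;0.03 0 0 -0.12 0 0 0'
python3 - <<'E'
from h import *
o=ctrl.get_obs(); ctrl.get_image("wrist")
W=R.from_rotvec(o["tool_rot"]); a=W.as_matrix()[:,0]; yaw=np.arctan2(a[1],a[0])
print(o["tool_pos"],yaw,o["grip_force"])
for n in ("barrel","barrel_back"):
  for d in ctrl.tip_of("wrist",n): print(n,round(d["p"],2),d["xy"])
for d in ctrl.cut_out("wrist","barrel"):
    if d["extent"][3]<150: continue
    for z in (.006,.009,.012):
        r,i=fit("wrist",d["mask"],BAR,[*o["tool_pos"][:2],yaw],o,o["tool_pos"][2]+z); print(z,i,W.inv().apply([r[0]-o["tool_pos"][0],r[1]-o["tool_pos"][1],0]).round(4),r[2]-yaw)
print(shift(fw([-11,0,150]),V[2],o))
E
```

```text
t: 12.02
tool_pos: [0.544, 0.1624, 0.153]
tool_rot: [2.304, 2.132, 0.006]
contact_force: [-0.6, -0.6, -2.1]
opening: 0.0344
grip_force: 60.2
[0.54398826 0.16243786 0.1529982 ] 1.4934334399841012 60.157731771469116
barrel 0.84 [239.8, 12.6]
barrel 0.58 [279.0, 290.9]
barrel_back 0.77 [282.7, 72.0]
barrel_back 0.59 [283.3, 160.3]
0.006 0.8352561319902788 [-0.0019 -0.0008 -0.    ] 0.0017278362201782471
0.009 0.8395286037618044 [-0.0016 -0.0012 -0.    ] -0.003105707377512701
0.012 0.8355480202474003 [-0.0012 -0.0012 -0.    ] -0.004398235869885081
(array([-0.3902,  0.0631,  0.0029]), array([ 4.300e-03, -2.000e-04, -3.999e-01]))
```

```bash
python3 -m jog '0.03 -0.02 0.003 0 0 0 -0.03;0.03 -0.05 0.008 0 0 0 -0.08;0.03 -0.09 0.014 0 0 0 -0.15;0.03 -0.13 0.021 0 0 0 -0.22;0.03 -0.17 0.027 0 0 0 -0.28;0.03 -0.21 0.034 0 0 0 -0.34;0.03 -0.25 0.040 0 0 0 -0.4;0.03 -0.29 0.047 0 0 0 -0.4;0.03 -0.33 0.053 0 0 0 -0.4;0.03 -0.36 0.058 0 0 0 -0.4;0.03 -0.38 0.061 0.003 0 0 -0.4;0.03 -0.39 0.063 0.003 0 0 -0.4;0.03 -0.39 0.063 0.003 0 0 -0.4;0.03 -0.39 0.063 0.003 0 0 -0.4'
python3 - <<'E'
from h import *
o=ctrl.get_obs(); im=ctrl.get_image("wrist"); cv2.imwrite("pics/w6.png",im[:,:,::-1])
print(tcp_fix(o),shift(fw([-11,0,58]),V[2],o))
print(proj("wrist",[fw(p) for p in [(58,-18,65),(84,-18,65),(58,-6,65),(84,-30,65),(75,50,12),(75,-50,12),(-75,50,12),(-75,-50,12)]],o).round().tolist())
E
```

```text
t: 13.38
tool_pos: [0.5748, -0.2306, 0.1463]
tool_rot: [-1.834, -2.546, -0.001]
contact_force: [-0.0, 0.5, -1.4]
opening: 0.0341
grip_force: 60.1
[ -9.6   1.6 146.3] (array([-0.0016,  0.0018,  0.0883]), array([-0.0016, -0.0028, -0.0003]))
[[311.0, 125.0], [312.0, 86.0], [293.0, 125.0], [330.0, 87.0], [222.0, 103.0], [344.0, 103.0], [230.0, 268.0], [336.0, 268.0]]
```

View pics/w6.png

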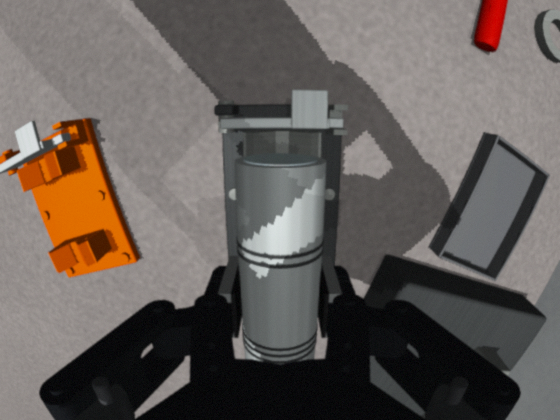

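Barrel held straight, glass end at row 155, stop face at row about 128, so roughly a 7 mm gap after lowering. Barrel centre column 281 matches the V.

```bash
python3 -m jog '0.03 -0.001 0 0.02 0 0 0;0.03 -0.001 0 0.045 0 0 0;0.03 -0.001 0 0.065 0 0 0;0.03 -0.001 0 0.08 0 0 0;0.03 -0.001 0 0.088 0 0 0;0.03 -0.001 0 0.093 0 0 0;0.03 -0.001 0 0.093 0 0 0;0.03 -0.001 0 0.093 0 0 0'
python3 -c "
from h import *
print(tcp_fix())"
python3 -m jog '0.03 0.002 0 0 0 0 0;0.03 0.004 0 0 0 0 0;0.03 0.005 0 0 0 0 0;0.03 0.005 0 0 0 0 0;0.03 0.005 0 0 0 0 0'
python3 -c "
from h import *
o=ctrl.get_obs();print(tcp_fix(o),F.T@o['contact_force'])"
```

```text
t: 14.1
tool_pos: [0.5764, -0.2321, 0.0558]
tool_rot: [1.834, 2.549, 0.0]
contact_force: [0.0, 0.3, -1.7]
opening: 0.0344
grip_force: 60.1
[-11.5   0.5  55.8]
t: 14.52
tool_pos: [0.5744, -0.2278, 0.0553]
tool_rot: [1.835, 2.549, 0.0]
contact_force: [-0.4, -0.5, -2.4]
opening: 0.0345
grip_force: 60.1
[-6.7  1.1 55.3] [-0.34844925  0.52803703 -2.3583846 ]
```

```bash
python3 -m jog '0.03 0 0 0.003 0 0 0;0.03 0 0 0.006 0 0 0;0.03 0.001 0 0.006 0 0 0;0.03 0.002 0 0.006 0 0 0;0.03 0.003 0 0.006 0 0 0;0.03 0.003 0 0.006 0 0 0'
python3 -c "
from h import *
o=ctrl.get_obs();print(tcp_fix(o),F.T@o['contact_force'])"
python3 -m jog '0.03 0.001 0 0 0 0 0;0.03 0.002 0 0 0 0 0;0.03 0.002 0 0 0 0 0;0.03 0.002 0 0 0 0 0'
python3 -c "
from h import *
o=ctrl.get_obs();print(tcp_fix(o),F.T@o['contact_force'])"
```

```text
t: 15.02
tool_pos: [0.5731, -0.2246, 0.0487]
tool_rot: [-1.835, -2.549, 0.0]
contact_force: [-0.3, 0.4, -2.1]
opening: 0.0343
grip_force: 60.2
[-3.3  1.4 48.7] [ 0.45550547  0.15168548 -2.08842305]
t: 15.35
tool_pos: [0.5729, -0.2236, 0.0492]
tool_rot: [1.835, 2.548, -0.001]
contact_force: [0.1, -2.8, -2.8]
opening: 0.0343
grip_force: 60.1
[-2.4  1.2 49.2] [-2.64012726  0.82923098 -2.83267212]
```

```bash
python3 -m jog '0.03 0 0 0.001 0 0 0;0.03 0 0 0.002 0 0 0;0.03 0 0 0.003 0 0 0;0.03 0 0 0.003 0 0 0;0.03 0 0 0.003 0 0 0'
python3 -c "
from h import *
o=ctrl.get_obs();print(tcp_fix(o),F.T@o['contact_force'],o['wrist_torque'])"
```

```text
t: 15.77
tool_pos: [0.5738, -0.2234, 0.0471]
tool_rot: [1.834, 2.547, 0.001]
contact_force: [2.6, -2.5, 2.3]
opening: 0.0346
grip_force: 60.6
[-2.4  0.2 47.1] [-3.19305188 -1.63115428  2.26083406] [-0.40265048 -0.38142041  0.07122839]
```

```bash
python3 -m jog '0.03 0 0.0005 0.0005 0 0 0;0.03 0 0.001 0.001 0 0 0;0.03 0 0.001 0.0015 0 0 0;0.03 0 0.001 0.0015 0 0 0;0.03 0 0.001 0.0015 0 0 0'
python3 -c "
from h import *
o=ctrl.get_obs();print(tcp_fix(o),F.T@o['contact_force'],F.T@o['wrist_torque'])"
```

```text
t: 16.18
tool_pos: [0.574, -0.2233, 0.0468]
tool_rot: [1.835, 2.549, -0.002]
contact_force: [-3.6, -1.9, 12.2]
opening: 0.0343
grip_force: 61.6
[-2.4  0.1 46.8] [-0.65549252  4.00799284 12.21972626] [0.70647471 0.01129595 0.10694003]
```

```bash
python3 -m jog '0.03 0.0006 -0.0007 -0.0003 0 0 0;0.03 0.0006 -0.0007 -0.0003 0 0 0;0.03 0.0006 -0.0007 -0.0003 0 0 0;0.03 0.0006 -0.0007 -0.0003 0 0 0'
python3 - <<'E'
from h import *
o=ctrl.get_obs();print(tcp_fix(o),F.T@o['contact_force'],F.T@o['wrist_torque'])
w=ctrl.get_image("wrist"); s=ctrl.get_image("side")
cv2.imwrite("pics/w7.png",np.hstack([cv2.resize(w[40:300,180:400],(380,450)),cv2.resize(s[220:340,260:380],(400,450),interpolation=cv2.INTER_CUBIC)])[:,:,::-1])
o=ctrl.get_obs();print(tcp_fix(o),F.T@o['contact_force'])
E
```

```text
t: 16.52
tool_pos: [0.574, -0.2233, 0.0469]
tool_rot: [1.833, 2.547, -0.0]
contact_force: [-0.0, -2.6, 7.3]
opening: 0.0343
grip_force: 61.0
[-2.4  0.1 46.9] [-2.49788441  0.86136275  7.30621152] [0.16540266 0.47854022 0.12435877]
[-2.4  0.1 46.9] [-2.57157573  1.01275351  7.5184105 ]
```

View pics/w7.png

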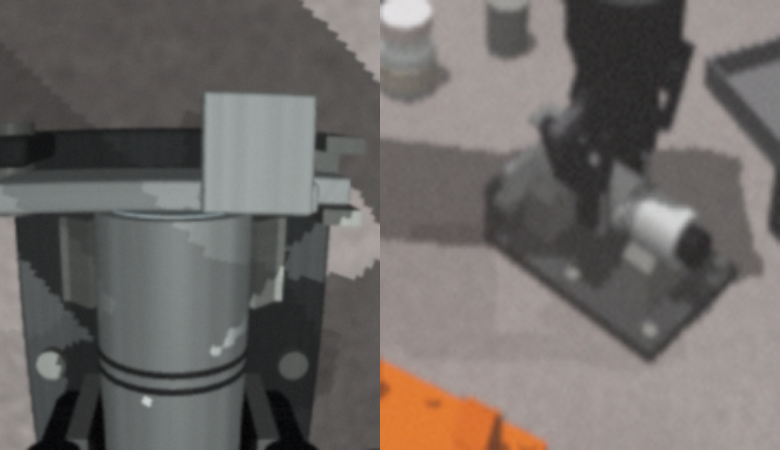

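```bash
python3 -m jog '0.03 0 -0.0001 0.0003 0 0 0;0.03 0 -0.0001 0.0003 0 0 0;0.03 0 -0.0001 0.0003 0 0 0;0.03 0 -0.0001 0.0003 0 0 0;0.03 0 -0.0001 0.0003 0 0 0;0.03 0 -0.0001 0.0003 0 0 0'
python3 - <<'E'
from h import *
o=ctrl.get_obs();f=F.T@o['contact_force'];print(tcp_fix(o),f,F.T@o['wrist_torque'])
if 7.5<f[2]<11.5: print(ctrl.finish_job())
E
```

```text
t: 17.12
tool_pos: [0.574, -0.2233, 0.0469]
tool_rot: [1.833, 2.547, -0.0]
contact_force: [-0.0, -1.9, 10.2]
opening: 0.0343
grip_force: 61.2
[-2.4  0.1 46.9] [-1.84224324  0.63763823 10.18887759] [0.22630099 0.31553463 0.12870136]
the job is handed in; nothing more can be done
None
```

I handed the job in at about 17 s. The end stop is fully down, and the aluminium barrel lies in the V with its glass end against the stop. It is still gripped and pressed down with about 10 N.

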